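# Peel a vial tray off the stack and present its code to the scanner

### The arm

A 7-joint arm with a two-finger parallel gripper is mounted at the origin on the work surface. World frame = base frame: x ahead of the robot, y to its left, z up, the work surface at z = 0. Lengths are in m, angles in degrees, forces in N, time in s.
With the tool pointing down it reaches from about 0.425 to 1.025 m from the base axis. Payload 9.4 kg.
Tool frame: the origin (TCP) lies midway between the tips of the shut fingers; the grasp point (between the pads) lies 19 mm behind it; z points along the fingers, y is the line along which they close (so a half turn about z gives the same grasp; the last joint's range is limited). The gripper opens to 85 mm and grips with 20 to 120 N. Pads are 22 mm wide; open, the fingers measure 114 mm over their backs; the gripper's body (76 mm by 85 mm) begins 54 mm behind the grasp point. The pads swing forward as they close: fully open they stand 13 mm farther back than shut.
Start: joints at [64.647, 34.337, -0.143, 91.639, 0.103, 54.024, -4.572], TCP at [0.259, -0.677, 0.231] pointing down, gripper open.
Joint ranges: [-147.43, 147.43], [-19.82, 112.94], [-74.19, 73.91], [6.32, 146.72], [-59.91, 239.91], [6.04, 106.73], [-150.56, 150.56]. Speed limits (degrees/s): [127.2, 127.2, 172.46, 172.46, 180, 180, 180].

### API

Orientations are given as a 3x3 rotation matrix whose columns are the frame's x, y, z axes.
In Python, from bench import arm gives the robot as it stands. The module is installed in compiled form; this text tells all that it offers.
- The arm moves only by the tool send_rows, never from a script. Its argument "motion" is a list of rows, each an object with "dp": the shift along the tool's x, y, z normalised to -1 to 1, where 1 is 0.06 m, a list of three; "delta_rot": the turn, a rotation vector about the tool's x, y, z normalised to -1 to 1, where 1 is 0.1 rad, a list of three. In form: [{"dp": [tx, ty, tz], "delta_rot": [rx, ry, rz]}, ...]. A call has 1 to 8 rows; each row shifts and turns the commanded pose from where the row before left it, along the tool's axes as they then stand; what a row does not reach is not made up. A row lasts 1/8 s, in which the tool goes at most 62.5 mm and 10.7 degrees, less where a joint would pass 70% of its speed; a pose out of reach is approached as far as the arm can. A call with a number of a shift or a turn outside -1 to 1 is refused whole. A call with a gripper value outside its range is refused whole. "claw" is the closure, from 0 (fully open) to 1 (shut), set as the call begins (left out, the last holds). The fingers move at their own pace and stop on an object; "force" is the grip in N (left out, the last holds). Time passes only in rows, so rows that do not move let the fingers close. It gives the time, the measured TCP pose, the force, the opening and the grip force at its end, in the units of the state.
- arm.sense(): the state, without advancing time (a new reading comes with each control period).
- arm.camera(name): name is "scene" or "side" or "wrist"; returns a dict with "image" (420x560x3 uint8, red, green, blue), "depth" (420x560 float32, m along the optical axis (not along the pixel's ray), 0 where there is no reading), "vertical_fov" (degrees; the focal length in pixels is half the picture's height over the tangent of half this angle, whatever the lens; pixels are square), "cx", "cy" (the principal point, pixels), "k1" (the pictures are not rectified: a ray, as slopes to the right and down, at radius r is drawn at 1 + k1 r^2 times it, then the intrinsics apply), "view" (4x4, takes a point from world to camera coordinates). Camera axes: x right, y down, z forward; pixel columns grow to the right and rows downward; lengths in m; the calibration is good to about 2 mm. A picture is of the moment at which its call begins.
- arm.finish_job(): hands the job in; it is judged then, once.
The state is a dict: "time": time; "joints": joint angles; "qvel": joint speeds; "effort": joint torques, N m; "tcp_pos": TCP position; "orientation": TCP orientation; "wrist_force": force on the tool from outside, world axes, zero at the start; "moment": the same for the moment, N m; "width": opening from 0.0 (shut) to 1.0 (fully open); "gripper_force": force on a finger pad.
Only numpy, scipy, OpenCV 4.12 (cv2) and the standard library are available. Lean on these libraries where they do the work, as an engineer would, in place of code of your own. Each camera call takes 0.05 s, during which the arm holds its last target. There are 200 camera calls.

### The job

Peel the top blue vial tray off the nested stack: the trays cling together, so raise one corner clear while the opposite corner is still seated, and only then take the tray off, leaving the trays below and their magazine standing where they are. Then present it to the black scanner on the stand: hold the tray level and right way up, clear of everything, with the square code label in its middle at the scanner's reading point, and finish while holding it still there. Do not disturb the vials, the leaflet box or the tape roll, and do not bump the scanner.

Things in the scene. Friction and masses are not known exactly. Their poses are not given: they have to be found in the camera images.
- tray: Top tray of the stack, loose: light blue stiff formed plastic, about 70 g, 170 (x) by 130 (y) by 42 mm. Origin: centre of its floor's underside, z up. Rim top at z = 20 mm, underside at 18 mm. On the rim at each corner a hollow post rises 22 mm to z = 42 mm, centred at (+-70, +-50) mm. Pockets and dividers inside lie below the rim. Nested, its origin is 56 mm above the stack's origin.
- post_a (a point): Centre of the top of the tray's corner post at tray +x +y (diagonal to post_c). Every post has upright sides, is 26 mm long towards its corner, at 45 degrees to the tray's x and y, here along (1, 1), and 14 mm across: pinch it across the 14 mm. It sits over the post of the tray below with 2 mm play and clings with 1 to 2.5 N for its first 7 mm of lift; 22 mm frees it.
- post_b (a point): The same for the corner at tray +x -y (diagonal to post_d). Long side along (1, -1). To raise a corner, turn the tray some 8 degrees about the foot of the diagonal post.
- post_c (a point): The same for the corner at tray -x -y (diagonal to post_a). Long side along (1, 1).
- post_d (a point): The same for the corner at tray -x +y (diagonal to post_b). Long side along (1, -1).
- label (a point): Centre of the white 34 mm square code label that lies flat, face up, in the middle of the top tray, 16.5 mm above the tray's origin.
- stack: The other six trays, nested at 8 mm steps, held together in a metal magazine (base plate 204 x 164 x 8 mm, four low sheet guides at the middles of the sides); 2.6 kg in all, standing loose on the table, aligned with the top tray. Origin: centre of the base plate's underside; the top tray's post tops stand 98 mm above it.
- scanner: Black code scanner, fixed: round foot of radius 62 mm, stand 360 mm tall, its bent neck carrying the head (50 x 72 x 65 mm) at 330 mm height, 100 mm ahead (own -x) of the foot. It looks forward (own -x) and down, 37 degrees off the vertical; a red aiming cross lies on the table where its axis meets it. Origin: centre of the foot's underside.
- scan_window (a point): Centre of the scanner's dark red window; in the scanner's frame (-118, 0, 306) mm.
- read_point (a point): The scanner's reading point, 110 mm in front of the window along its axis, in the scanner's frame (-184, 0, 218) mm. It reads a face-up level label whose centre is within 40 mm of this point.
- vial_a: Amber glass vial with a white label band and black cap, 33 mm across, 74 mm tall, standing loose. Origin: centre of its underside, z up. Leave it standing.
- vial_b: Another such vial.
- vial_c: Another such vial.
- leaflet_box: White box with a blue band, 110 x 70 x 45 mm, loose. Origin: centre of its underside. Leave it.
- tape_roll: Brown tape roll lying flat, 90 mm across, 24 mm high, loose. Origin: centre of its underside. Leave it.
Things that resemble listed ones, but are neither listed nor needed, are in the scene too. What is shaped like the tray but purple is not meant.

How it is judged:
By the outcome, as a careful person would: the job done as asked, in the order asked, and still so for the second after the job is handed in, while the arm keeps its last pose, push and grip.
It also fails if it takes over 35 s, if anything falls off the work surface, if the arm or the gripper's body presses on something with over 40 N, if the wrist force passes 120 N, or if a joint passes its speed limit or range.

## Working session

There is one attempt and no reset: what is moved stays moved. The work goes in short steps, Python scripts to look and compute and a tool call to move; the robot and the scene stay as the last step left them, time stands still between calls to the robot, and variables do not carry over. Pictures are saved under pics/ and viewed, at most 10 in all, crops included, and the job is handed in when it is done.

Besides the shell and the picture viewer there is one more tool, called as name(argument=value, ...) on one line, values as JSON. send_rows: Moves the arm, as the interface text tells. Its arguments: {"type":"object","properties":{"motion":{"type":"array","items":{"type":"object","properties":{"dp":{"type":"array","items":{"type":"number"}},"delta_rot":{"type":"array","items":{"type":"number"}}}}},"claw":{"type":"number"},"force":{"type":"number"}},"required":["motion"]}

```bash
mkdir -p pics; cat > h.py <<'E'
import numpy as np, cv2
from bench import arm
def snap(n):
    c=arm.camera(n); c['f']=210/np.tan(np.radians(c['vertical_fov'])/2)
    c['V']=np.array(c['view']); return c
def rays(c,uv):
    uv=np.atleast_2d(np.asarray(uv,float))
    K=np.array([[c['f'],0,c['cx']],[0,c['f'],c['cy']],[0,0,1]])
    return cv2.undistortPoints(uv.reshape(-1,1,2),K,np.array([c['k1'],0,0,0,0.])).reshape(-1,2)
def world(c,s,z):
    R,t=c['V'][:3,:3],c['V'][:3,3]
    return (np.c_[s*np.c_[z],z]-t)@R
def plane(c,uv,h):
    s=rays(c,uv);R,t=c['V'][:3,:3],c['V'][:3,3]
    d=np.c_[s,np.ones(len(s))]@R; o=-R.T@t
    return o+d*((h-o[2])/d[:,2])[:,None]
def cloud(c):
    v,u=np.mgrid[0:420,0:560]; s=rays(c,np.c_[u.ravel(),v.ravel()])
    return world(c,s,c['depth'].ravel().astype(float)).reshape(420,560,3)
def proj(c,p):
    q=np.atleast_2d(p)@c['V'][:3,:3].T+c['V'][:3,3]; s=q[:,:2]/q[:,2:]
    s=s*(1+c['k1']*(s**2).sum(1))[:,None]
    return s*c['f']+[c['cx'],c['cy']]
E
python3 - <<'E'
from h import *
import pickle
cs={n:snap(n) for n in('scene','side','wrist')}
pickle.dump(cs,open('c0.pkl','wb'))
for n,c in cs.items():
    print(n,c['vertical_fov'],c['cx'],c['cy'],c['k1'],(-c['V'][:3,:3].T@c['V'][:3,3]).round(3),(c['depth']>0).mean())
im=np.hstack([cs['scene']['image'],cs['side']['image']])[:,:,::-1]
for n in cs: cv2.imwrite(f'pics/{n}0.png',cs[n]['image'][:,:,::-1])
print(arm.sense())
E
```

```text
scene 56.44079128361879 280.90399781070386 213.69430040491397 0.031927136867754564 [1.175 0.477 0.942] 0.9953146258503401
side 47.30855868240303 277.25910300953586 207.24471742292795 -0.031459123151568714 [ 0.372 -1.297  1.157] 0.9740986394557823
wrist 64.20116592903527 279.7593917593272 210.8583607422985 -0.019315854893111706 [ 0.335 -0.647  0.373] 0.9960331632653061
{'time': 0.15, 'joints': array([64.6477981 , 34.37441806, -0.14675765, 91.67038962,  0.10349286,
       54.02506162, -4.57099694]), 'qvel': array([-0.03269006, -0.07235521, -0.09177806, -0.15080732, -0.09766608,
       -0.00850869, -0.04258903]), 'effort': array([ 2.56997402e-03, -7.76995468e+01,  1.56629585e+00, -2.58238631e+01,
        1.24347743e-02,  6.77039978e-03,  3.54588167e-05]), 'tcp_pos': array([ 0.25918768, -0.67669848,  0.23060974]), 'orientation': array([[ 9.33810189e-01,  3.57768420e-01, -5.37584992e-04],
       [ 3.57768807e-01, -9.33809557e-01,  1.09210093e-03],
       [-1.11282778e-04, -1.21214612e-03, -9.99999259e-01]]), 'wrist_force': array([0.08309435, 0.18171212, 0.75630704]), 'moment': array([-0.01607957,  0.00404198, -0.05094172]), 'gripper_force': 0.0, 'width': 1.0059583392282512}
```

View pics/scene0.png

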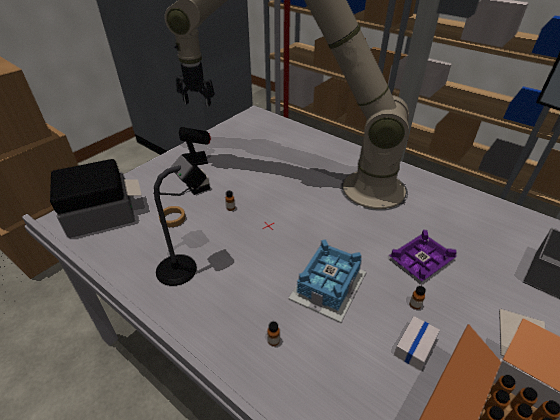

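View pics/side0.png

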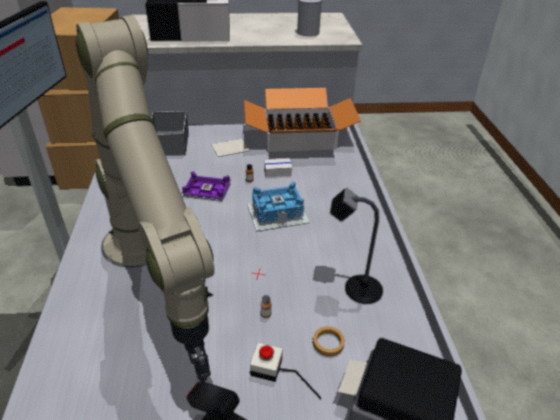

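```bash
python3 - <<'E'
from h import *
import pickle
cs=pickle.load(open('c0.pkl','rb'))
tops=[]
for n in('scene','side'):
    c=cs[n];P=cloud(c);hsv=cv2.cvtColor(c['image'],cv2.COLOR_RGB2HSV)
    m=((hsv[...,0]>88)&(hsv[...,0]<112)&(hsv[...,1]>70)&(P[...,2]>0.03)&(P[...,2]<0.13)).astype(np.uint8)
    k,l,s,ce=cv2.connectedComponentsWithStats(m); i=1+s[1:,4].argmax(); print(n,s[i],ce[i])
    b=l==i; q=P[b]; print('zmax pct',np.percentile(q[:,2],[5,50,95,99]))
    for lo,hi in((.088,.106),(.068,.084)):
        r=q[(q[:,2]>lo)&(q[:,2]<hi)]; 
        R=cv2.minAreaRect(r[:,:2].astype(np.float32)*1000); print(lo,len(r),R)
    tp=q[(q[:,2]>.091)&(q[:,2]<.106)][:,:2]*1000
    _,lab,cc=cv2.kmeans(tp.astype(np.float32),4,None,(3,50,.1),5,2)
    print('posts',cc.round(1).tolist(),np.bincount(lab.ravel()))
    # label
    x,y,w,h=s[i,:4]; sub=np.zeros_like(m);sub[y:y+h,x:x+w]=1
    wm=((sub>0)&(hsv[...,1]<60)&(hsv[...,2]>120)&(P[...,2]>.062)&(P[...,2]<.085))
    uv=np.argwhere(wm)[:,::-1]; 
    if len(uv): 
        R=cv2.minAreaRect(uv.astype(np.float32)); print('label uv',R,'w',plane(c,[R[0]],.0725).round(4))
    # cross
    P0=(P[...,2]<.01)&(P[...,2]>-.01)&(np.minimum(hsv[...,0],180-hsv[...,0])<10)&(hsv[...,1]>90)&(hsv[...,2]>80)
    k,l,s,ce=cv2.connectedComponentsWithStats(P0.astype(np.uint8),connectivity=8)
    for j in range(1,k):
        if s[j,4]>8: print('red',s[j],plane(c,[ce[j]],0).round(4))
    # dark scanner foot and head
    dk=(hsv[...,2]<60)
    for nm,lo,hi in(('foot',.004,.04),('head',.27,.37)):
        mm=(dk&(P[...,2]>lo)&(P[...,2]<hi)&(P[...,0]>.2)&(P[...,0]<1.2)&(abs(P[...,1])<.8)).astype(np.uint8)
        k,l,s,ce=cv2.connectedComponentsWithStats(mm)
        for j in range(1,k):
            if s[j,4]>60:
                pp=P[l==j]; print(nm,s[j],np.median(pp,0).round(3),pp.min(0).round(3),pp.max(0).round(3))
    # objects between .05 .08 
    o=((P[...,2]>.012)&(P[...,2]<.5)&(P[...,0]>.15)&(P[...,0]<1.2)&(abs(P[...,1])<.9)).astype(np.uint8)
    k,l,s,ce=cv2.connectedComponentsWithStats(o)
    for j in range(1,k):
        if s[j,4]>40:
            pp=P[l==j]; print('obj',ce[j].round(),s[j,4],pp.min(0).round(3),pp.max(0).round(3))
E
```

```text
scene [ 297  240   64   69 2411] [329.2754044  274.13065118]
zmax pct [0.04514651 0.06819372 0.09777161 0.10037255]
0.088 227 ((509.83404541015625, 125.73355102539062), (166.009765625, 127.91935729980469), 9.909106254577637)
0.068 958 ((509.0751037597656, 124.82316589355469), (174.27903747558594, 130.68223571777344), 10.164117813110352)
posts [[569.9000244140625, 185.8000030517578], [433.3999938964844, 161.8000030517578], [451.8999938964844, 64.0999984741211], [587.7000122070312, 87.5]] [66 44 39 55]
label uv ((320.1730651855469, 271.6841735839844), (32.202484130859375, 40.09007263183594), 36.15818405151367) w [[0.5317 0.106  0.0725]]
red [263 222  11   8  25] [[ 0.4189 -0.1878  0.    ]]
foot [182 151  26  14 220] [ 0.301 -0.691  0.013] [ 0.237 -0.759  0.004] [ 0.332 -0.638  0.04 ]
foot [160 183  50  12 143] [ 0.452 -0.517  0.014] [ 0.402 -0.625  0.004] [ 0.543 -0.499  0.037]
foot [ 65 212  70  25 546] [ 0.797 -0.619  0.023] [ 0.681 -0.674  0.005] [ 0.889 -0.566  0.04 ]
foot [167 215  18  12  61] [ 0.62  -0.437  0.012] [ 0.578 -0.455  0.004] [ 0.647 -0.43   0.022]
foot [ 28 224 223 1
[... 2675 characters left out ...]
.276 -0.718  0.333] [ 0.229 -0.75   0.271] [ 0.295 -0.687  0.37 ]
obj [373. 279.] 15698 [ 0.402 -0.807  0.012] [0.948 0.9   0.17 ]
obj [278. 166.] 399 [0.479 0.363 0.012] [0.59  0.448 0.052]
obj [249. 172.] 111 [0.396 0.327 0.012] [0.426 0.373 0.077]
obj [207. 185.] 493 [0.15  0.215 0.012] [0.33  0.377 0.049]
obj [278. 204.] 1595 [0.415 0.038 0.012] [0.607 0.195 0.102]
obj [358. 240.] 1686 [ 0.618 -0.338  0.012] [ 0.807 -0.213  0.372]
obj [199. 353.] 3893 [ 0.219 -0.75   0.012] [ 0.35 -0.64  0.5 ]
obj [266. 306.] 193 [ 0.419 -0.377  0.012] [ 0.45  -0.343  0.076]
obj [329. 340.] 396 [ 0.562 -0.521  0.012] [ 0.65  -0.428  0.03 ]
obj [266. 361.] 930 [ 0.378 -0.59   0.012] [ 0.476 -0.499  0.09 ]
```

```bash
python3 - <<'E'
import cv2
a=cv2.imread('pics/scene0.png')[225:325,280:380]; b=cv2.imread('pics/side0.png')[165:240,235:325]
import numpy as np
cv2.imwrite('pics/crop1.png',np.hstack([cv2.resize(a,(400,400),interpolation=2),cv2.resize(b,(400,400),interpolation=2)]))
E
```

```text
(no output)
```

View pics/crop1.png

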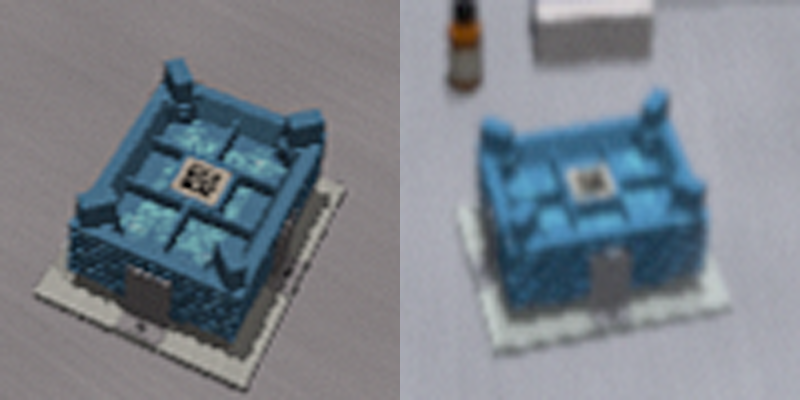

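```bash
cat >> h.py <<'E'
from scipy.spatial.transform import Rotation as Ro
def yawdown(ydeg):  # tool pointing down with y axis at ydeg
    a=np.radians(ydeg); y=np.array([np.cos(a),np.sin(a),0]); z=np.array([0,0,-1.]); return np.c_[np.cross(y,z),y,z]
def rows(p,R,legs):  # legs: (target p, target R, n)
    out=[]
    for pt,Rt,n in legs:
        rv=Ro.from_matrix(R.T@Rt).as_rotvec()/n; d=(np.array(pt)-p)/n
        for i in range(n):
            a=R.T@d/.06; b=rv/.1; out.append((a.round(3).tolist(),b.round(3).tolist()))
            p=p+R@(np.round(a,3)*.06); R=R@Ro.from_rotvec(np.round(b,3)*.1).as_matrix()
    for o in out: print(o)
    print('end',p.round(4)); return p,R
E
python3 - <<'E'
from h import *
s=arm.sense(); p,R=s['tcp_pos'],s['orientation']
e=yawdown(-27); f=yawdown(55)
print(e)
rows(p,R,[([.46,-.25,.231],e,10),([.44,.155,.20],f,14)])
E
```

```text
[[ 0.4539905   0.89100652  0.        ]
 [ 0.89100652 -0.4539905   0.        ]
 [ 0.          0.         -1.        ]]
([0.567, -0.544, -0.0], [-0.001, -0.0, -0.734])
([0.605, -0.501, -0.0], [-0.001, -0.0, -0.734])
([0.64, -0.456, -0.0], [-0.001, -0.0, -0.734])
([0.672, -0.407, -0.0], [-0.001, -0.0, -0.734])
([0.7, -0.357, -0.0], [-0.001, -0.0, -0.734])
([0.725, -0.305, -0.0], [-0.001, -0.0, -0.734])
([0.745, -0.251, -0.0], [-0.001, -0.0, -0.734])
([0.761, -0.195, -0.0], [-0.001, -0.0, -0.734])
([0.774, -0.139, -0.0], [-0.001, -0.0, -0.734])
([0.782, -0.082, -0.0], [-0.001, -0.0, -0.734])
([0.419, -0.24, 0.037], [0.0, -0.0, -1.022])
([0.441, -0.196, 0.037], [0.0, -0.0, -1.022])
([0.459, -0.15, 0.037], [0.0, -0.0, -1.022])
([0.472, -0.102, 0.037], [0.0, -0.0, -1.022])
([0.48, -0.054, 0.037], [0.0, -0.0, -1.022])
([0.483, -0.004, 0.037], [0.0, -0.0, -1.022])
([0.481, 0.045, 0.037], [0.0, -0.0, -1.022])
([0.474, 0.094, 0.037], [0.0, -0.0, -1.022])
([0.462, 0.141, 0.037], [0.0, -0.0, -1.022])
([0.445, 0.188, 0.037], [0.0, -0.0, -1.022])
([0.423, 0.232, 0.037], [0.0, -0.0, -1.022])
([0.397, 0.274, 0.037], [0.0, -0.0, -1.022])
([0.367, 0.313, 0.037], [0.0, -0.0, -1.022])
([0.333, 0.349, 0.037], [0.0, -0.0, -1.022])
end [0.44   0.1551 0.1999]
```

send_rows(motion=[{"dp":[0.57,-0.54,0],"delta_rot":[0,0,-0.73]},{"dp":[0.6,-0.5,0],"delta_rot":[0,0,-0.73]},{"dp":[0.64,-0.46,0],"delta_rot":[0,0,-0.73]},{"dp":[0.67,-0.41,0],"delta_rot":[0,0,-0.73]},{"dp":[0.7,-0.36,0],"delta_rot":[0,0,-0.73]},{"dp":[0.72,-0.3,0],"delta_rot":[0,0,-0.73]},{"dp":[0.74,-0.25,0],"delta_rot":[0,0,-0.73]},{"dp":[0.76,-0.2,0],"delta_rot":[0,0,-0.73]}], claw=0)

```text
time: 1.15
tcp_pos: [0.42, -0.335, 0.2313]
orientation: [[0.58, 0.815, -0.0], [0.815, -0.58, -0.0], [-0.0, 0.0, -1.0]]
wrist_force: [1.4, -0.0, -0.7]
width: 1.001
gripper_force: 0.0
```

send_rows(motion=[{"dp":[0.77,-0.14,0],"delta_rot":[0,0,-0.73]},{"dp":[0.78,-0.08,0],"delta_rot":[0,0,-0.73]},{"dp":[0.42,-0.24,0.04],"delta_rot":[0,0,-1]},{"dp":[0.44,-0.2,0.04],"delta_rot":[0,0,-1]},{"dp":[0.46,-0.15,0.04],"delta_rot":[0,0,-1]},{"dp":[0.47,-0.1,0.04],"delta_rot":[0,0,-1]},{"dp":[0.48,-0.05,0.04],"delta_rot":[0,0,-1]},{"dp":[0.48,0,0.04],"delta_rot":[0,0,-1]}])

```text
time: 2.15
tcp_pos: [0.4533, -0.0761, 0.2168]
orientation: [[-0.131, 0.991, 0.0], [0.991, 0.131, -0.0], [-0.0, 0.0, -1.0]]
wrist_force: [0.5, -0.2, 0.1]
width: 1.003
gripper_force: 0.0
```

send_rows(motion=[{"dp":[0.48,0.04,0.04],"delta_rot":[0,0,-1]},{"dp":[0.47,0.09,0.04],"delta_rot":[0,0,-1]},{"dp":[0.46,0.14,0.04],"delta_rot":[0,0,-1]},{"dp":[0.44,0.18,0.04],"delta_rot":[0,0,-1]},{"dp":[0.42,0.22,0.04],"delta_rot":[0,0,-1]},{"dp":[0.4,0.26,0.04],"delta_rot":[0,0,-1]},{"dp":[0.37,0.3,0.04],"delta_rot":[0,0,-1]},{"dp":[0.34,0.34,0.04],"delta_rot":[0,0,-1]}])

```text
time: 3.15
tcp_pos: [0.4438, 0.1532, 0.1975]
orientation: [[-0.803, 0.596, 0.0], [0.596, 0.803, 0.0], [0.0, 0.0, -1.0]]
wrist_force: [-0.1, -0.1, 0.0]
width: 1.0
gripper_force: 0.0
```

```bash
python3 - <<'E'
from h import *
import pickle
c=snap('wrist');pickle.dump(c,open('w1.pkl','wb')); cv2.imwrite('pics/w1.png',c['image'][:,:,::-1])
s=arm.sense();print(s['time'],s['tcp_pos'],s['joints'].round(1),np.degrees(np.arctan2(s['orientation'][1,1],s['orientation'][0,1])),s['orientation'][2].round(4))
E
```

```text
3.2 [0.44378541 0.15726957 0.19770598] [  2.4  23.7 -38.2 124.6  23.3  38.6   1.8] 53.83763679907066 [ 0.0012  0.0032 -1.    ]
```

View pics/w1.png

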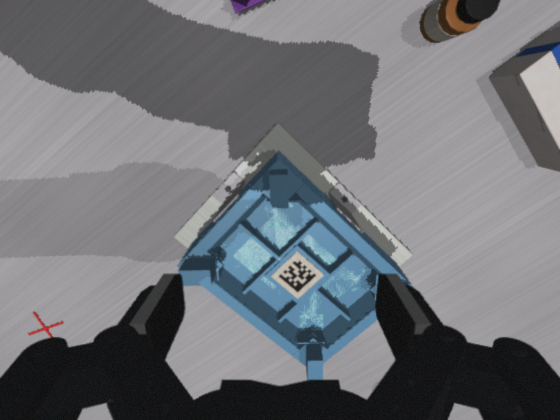

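```bash
python3 - <<'E'
from h import *
import pickle
c=pickle.load(open('w1.pkl','rb'));P=cloud(c);hsv=cv2.cvtColor(c['image'],cv2.COLOR_RGB2HSV)
print('cam',(-c['V'][:3,:3].T@c['V'][:3,3]).round(3))
print('tcp px',proj(c,[[.4438,.1573,.1977],[.432,.161,.098],[.587,.086,.098]]).round(0))
m=(hsv[...,0]>88)&(hsv[...,0]<112)&(hsv[...,1]>70)
for lo,hi in((.094,.102),):
    b=(m&(P[...,2]>lo)&(P[...,2]<hi)).astype(np.uint8)
    k,l,s,ce=cv2.connectedComponentsWithStats(b)
    for j in range(1,k):
        if s[j,4]>60:
            q=P[l==j]; print(s[j],cv2.minAreaRect(q[:,:2].astype(np.float32)*1000),np.median(q[:,2]))
b=m&(P[...,2]>.073)&(P[...,2]<.079); q=P[b]; print('rim',len(q),cv2.minAreaRect(q[:,:2].astype(np.float32)*1000),np.median(q[:,2]))
w=(hsv[...,1]<70)&(hsv[...,2]>120)&(P[...,2]>.065)&(P[...,2]<.08)
k,l,s,ce=cv2.connectedComponentsWithStats(w.astype(np.uint8))
for j in range(1,k):
    if s[j,4]>150:
        uv=np.argwhere(l==j)[:,::-1].astype(np.float32); bx=cv2.boxPoints(cv2.minAreaRect(uv)); pw=plane(c,bx,.0725)
        print('label',s[j],pw.mean(0).round(4),cv2.minAreaRect(pw[:,:2].astype(np.float32)*1000),np.median(P[l==j][:,2]))
r=(np.minimum(hsv[...,0],180-hsv[...,0])<10)&(hsv[...,1]>90)&(abs(P[...,2])<.01)
k,l,s,ce=cv2.connectedComponentsWithStats(r.astype(np.uint8))
for j in range(1,k):
    if s[j,4]>60: print('cross',s[j],plane(c,[ce[j]],0).round(4))
E
```

```text
cam [0.38  0.202 0.34 ]
tcp px [[284. 272.]
 [277. 194.]
 [313. 374.]]
[269 173  20  36 640] ((430.9404296875, 163.0411834716797), (13.908219337463379, 26.26133918762207), 55.3774528503418) 0.09759991364150453
[179 267  33  19 513] ((448.6444396972656, 65.2025375366211), (25.00775146484375, 15.426277160644531), 56.183963775634766) 0.09750351978444467
[307 357  16  23 335] ((584.1339111328125, 89.92142486572266), (13.892559051513672, 22.196317672729492), 54.88190841674805) 0.09778554501580608
rim 6522 ((509.2165832519531, 125.73843383789062), (171.42315673828125, 130.57347106933594), 9.840862274169922) 0.07563945725627205
label [271 251  53  48 978] [0.5094 0.1255 0.0725] ((509.6679992675781, 125.26248168945312), (36.47219467163086, 40.60151290893555), 11.452882766723633) 0.0720880893729888
cross [ 28 312  35  26 166] [[ 0.4172 -0.1839  0.    ]]
```

```bash
python3 - <<'E'
from h import *
s=arm.sense(); p,R=s['tcp_pos'],s['orientation']
f=yawdown(54.9)
rows(p,R,[([.4312,.163,.13],f,5),([.4312,.163,.079],f,1)])
E
```

```text
([0.045, -0.01, 0.226], [0.007, -0.002, -0.037])
([0.045, -0.01, 0.226], [0.007, -0.002, -0.037])
([0.045, -0.009, 0.226], [0.007, -0.002, -0.037])
([0.045, -0.009, 0.226], [0.007, -0.002, -0.037])
([0.045, -0.009, 0.226], [0.007, -0.002, -0.037])
([-0.0, 0.0, 0.849], [-0.002, -0.002, -0.0])
end [0.4312 0.163  0.079 ]
```

send_rows(motion=[{"dp":[0.04,-0.01,0.22],"delta_rot":[0,0,-0.04]},{"dp":[0.04,-0.01,0.22],"delta_rot":[0,0,-0.04]},{"dp":[0.04,-0.01,0.22],"delta_rot":[0,0,-0.03]},{"dp":[0.04,-0.01,0.22],"delta_rot":[0,0,0]},{"dp":[0.04,-0.01,0.22],"delta_rot":[0,0,0]},{"dp":[0,0,0],"delta_rot":[0,0,0]},{"dp":[0,0,0],"delta_rot":[0,0,0]}], claw=0.5, force=60)

```text
time: 4.08
tcp_pos: [0.433, 0.1562, 0.1318]
orientation: [[-0.805, 0.593, 0.0], [0.593, 0.805, 0.0], [-0.0, 0.0, -1.0]]
wrist_force: [0.2, 0.1, -0.8]
width: 0.501
gripper_force: 0.0
```

```bash
python3 - <<'E'
from h import *
s=arm.sense(); p,R=s['tcp_pos'],s['orientation']
f=yawdown(54.9)
print(s['time'],p,s['width'],s['wrist_force'],s['joints'].round(1))
rows(p,R,[([.4312,.163,.078],f,4)])
c=snap('wrist');P=cloud(c);hsv=cv2.cvtColor(c['image'],cv2.COLOR_RGB2HSV)
m=(hsv[...,0]>88)&(hsv[...,0]<112)&(hsv[...,1]>70)
b=(m&(P[...,2]>.094)&(P[...,2]<.102)).astype(np.uint8)
k,l,ss,ce=cv2.connectedComponentsWithStats(b)
for j in range(1,k):
    if ss[j,4]>100:
        q=P[l==j]; print(ss[j],cv2.minAreaRect(q[:,:2].astype(np.float32)*1000),np.median(q[:,2]))
cv2.imwrite('pics/w2.png',c['image'][:,:,::-1]); print(proj(c,p))
E
```

```text
4.075 [0.43295746 0.15622717 0.13176557] 0.5007750304435605 [ 0.24230207  0.13326372 -0.81071263] [ -3.7  28.7 -32.  129.5  31.4  29.2  -6.7]
([0.023, 0.018, 0.224], [0.0, 0.0, -0.055])
([0.023, 0.018, 0.224], [0.0, 0.0, -0.055])
([0.022, 0.019, 0.224], [0.0, 0.0, -0.055])
([0.022, 0.019, 0.224], [0.0, 0.0, -0.055])
end [0.4312 0.163  0.078 ]
[ 273  215   25   45 1099] ((431.1188049316406, 162.93344116210938), (13.81956958770752, 26.846385955810547), 54.5550537109375) 0.09765680280205084
[[277.02376419 276.72871841]]
```

View pics/w2.png

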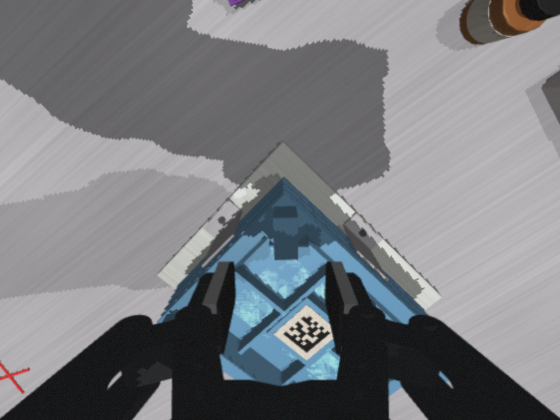

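The wrist view shows post d at about (285, 237). It lies centred ahead of the two half-closed fingers at columns 218 and 345.

send_rows(motion=[{"dp":[0.03,0.03,0.15],"delta_rot":[0,0,-0.11]},{"dp":[0.03,0.02,0.15],"delta_rot":[0,0,-0.11]},{"dp":[0.03,0.02,0.15],"delta_rot":[0,0,0]},{"dp":[0,0,0.15],"delta_rot":[0,0,0]},{"dp":[0,0,0],"delta_rot":[0,0,0]}])

```text
time: 4.75
tcp_pos: [0.4304, 0.1626, 0.0949]
orientation: [[-0.818, 0.575, -0.001], [0.575, 0.818, -0.001], [0.001, -0.001, -1.0]]
wrist_force: [-0.3, 0.6, -0.1]
width: 0.499
gripper_force: 0.0
```

```bash
python3 - <<'E'
from h import *
s=arm.sense(); p,R=s['tcp_pos'],s['orientation']
print(p,np.degrees(np.arctan2(R[1,1],R[0,1])),s['wrist_force'])
rows(p,R,[([.4312,.163,.078],yawdown(54.9),2)])
E
```

```text
[0.43043872 0.16258523 0.0948695 ] 54.92065289384193 [-0.29771167  0.56324914 -0.14424918]
([-0.003, 0.007, 0.141], [-0.007, -0.004, 0.002])
([-0.003, 0.007, 0.141], [-0.007, -0.004, 0.002])
end [0.4312 0.1631 0.0779]
```

send_rows(motion=[{"dp":[-0.005,0.01,0.09],"delta_rot":[0,0,0]},{"dp":[0,0,0.09],"delta_rot":[0,0,0]},{"dp":[0,0,0.09],"delta_rot":[0,0,0]},{"dp":[0,0,0],"delta_rot":[0,0,0]}])

```text
time: 5.25
tcp_pos: [0.4313, 0.1629, 0.0791]
orientation: [[-0.818, 0.575, -0.001], [0.575, 0.818, -0.0], [0.0, -0.001, -1.0]]
wrist_force: [-0.5, 0.1, 0.3]
width: 0.5
gripper_force: 0.0
```

send_rows(motion=[{"dp":[0,0,0],"delta_rot":[0,0,0]},{"dp":[0,0,0],"delta_rot":[0,0,0]},{"dp":[0,0,0],"delta_rot":[0,0,0]},{"dp":[0,0,0],"delta_rot":[0,0,0]}], claw=1, force=80)

```text
time: 5.75
tcp_pos: [0.4313, 0.1627, 0.0798]
orientation: [[-0.818, 0.576, 0.0], [0.576, 0.818, -0.0], [-0.0, -0.0, -1.0]]
wrist_force: [-1.5, -0.8, 5.5]
width: 0.142
gripper_force: 78.3
```

```bash
python3 - <<'E'
from h import *
s=arm.sense(); p,R=s['tcp_pos'],s['orientation']
piv=np.array([.5868,.0885,.075]); n=10
ax=R[:,1]; M=Ro.from_rotvec(ax*np.radians(8.3)/n).as_matrix()
q,S=p,R
for i in range(n):
    q2=piv+M@(q-piv); print((S.T@(q2-q)/.06).round(3)); q,S=q2,M@S
print(q,S.round(3), np.radians(8.3)/n/.1)
E
```

```text
[-0.001  0.    -0.041]
[-0.001 -0.    -0.041]
[-0.001  0.    -0.041]
[-0.001  0.    -0.041]
[-0.001  0.    -0.041]
[-0.001 -0.    -0.041]
[-0.001  0.    -0.041]
[-0.001 -0.    -0.041]
[-0.001 -0.    -0.041]
[-0.001  0.    -0.041]
[0.43331725 0.16126473 0.10428431] [[-0.809  0.576 -0.118]
 [ 0.57   0.818  0.083]
 [ 0.144 -0.    -0.99 ]] 0.14486232791552936
```

send_rows(motion=[{"dp":[-0.001,0,-0.041],"delta_rot":[0,0.145,0]},{"dp":[-0.001,0,-0.041],"delta_rot":[0,0.145,0]},{"dp":[-0.001,0,-0.041],"delta_rot":[0,0.145,0]},{"dp":[-0.001,0,-0.041],"delta_rot":[0,0.145,0]},{"dp":[0,0,0],"delta_rot":[0,0,0]}])

```text
time: 6.38
tcp_pos: [0.432, 0.1625, 0.0894]
orientation: [[-0.816, 0.576, -0.048], [0.575, 0.817, 0.034], [0.059, 0.0, -0.998]]
wrist_force: [-2.2, -2.0, 0.7]
width: 0.142
gripper_force: 78.7
```

send_rows(motion=[{"dp":[-0.001,0,-0.041],"delta_rot":[0,0.145,0]},{"dp":[-0.001,0,-0.041],"delta_rot":[0,0.145,0]},{"dp":[-0.001,0,-0.041],"delta_rot":[0,0.145,0]},{"dp":[-0.001,0,-0.041],"delta_rot":[0,0.145,0]},{"dp":[-0.001,0,-0.041],"delta_rot":[0,0.145,0]},{"dp":[-0.001,0,-0.041],"delta_rot":[0,0.145,0]},{"dp":[0,0,0],"delta_rot":[0,0,0]}])

```text
time: 7.25
tcp_pos: [0.4336, 0.1615, 0.104]
orientation: [[-0.809, 0.576, -0.118], [0.57, 0.818, 0.084], [0.145, 0.0, -0.989]]
wrist_force: [-0.4, -0.2, -0.6]
width: 0.143
gripper_force: 78.5
```

```bash
cat > posts.py <<'E'
from h import *
# blue tray plane fit helper: post tops from scene view
def tray(name,box):
    c=snap(name);P=cloud(c);hsv=cv2.cvtColor(c['image'],cv2.COLOR_RGB2HSV)
    m=(hsv[...,0]>88)&(hsv[...,0]<112)&(hsv[...,1]>70)&(P[...,0]>box[0])&(P[...,0]<box[1])&(P[...,1]>box[2])&(P[...,1]<box[3])
    return c,P,hsv,m
E
python3 - <<'E'
from posts import *
s=arm.sense();print(s['time'],s['tcp_pos'],s['wrist_force'],s['moment'])
for n in('scene','side'):
    c,P,hsv,m=tray(n,(.38,.66,0,.25))
    for nm,x,y in(('a',.5695,.1873),('b',.5868,.0885),('c',.449,.0645),('d',.4325,.163)):
        b=m&(np.hypot(P[...,0]-x,P[...,1]-y)<.012)&(P[...,2]<.14)
        print(n,nm,b.sum(),np.percentile(P[b][:,2],[90,97]).round(4) if b.sum() else '')
    cv2.imwrite(f'pics/{n}3.png',c['image'][:,:,::-1])
a=cv2.imread('pics/scene3.png')[215:325,270:380]; b=cv2.imread('pics/side3.png')[150:250,225:325]
cv2.imwrite('pics/crop3.png',np.hstack([cv2.resize(a,(400,400),interpolation=2),cv2.resize(b,(400,400),interpolation=2)]))
E
```

```text
7.25 [0.4335546  0.16154752 0.10399557] [-0.35826398 -0.24533697 -0.64192665] [-0.17961182 -0.06236589 -0.07866369]
scene a 108 [0.1089 0.1102]
scene b 90 [0.0995 0.1008]
scene c 52 [0.1137 0.1148]
scene d 12 [0.1019 0.1041]
side a 26 [0.1064 0.1075]
side b 51 [0.0977 0.099 ]
side c 49 [0.111  0.1129]
side d 9 [0.0941 0.0976]
```

View pics/crop3.png

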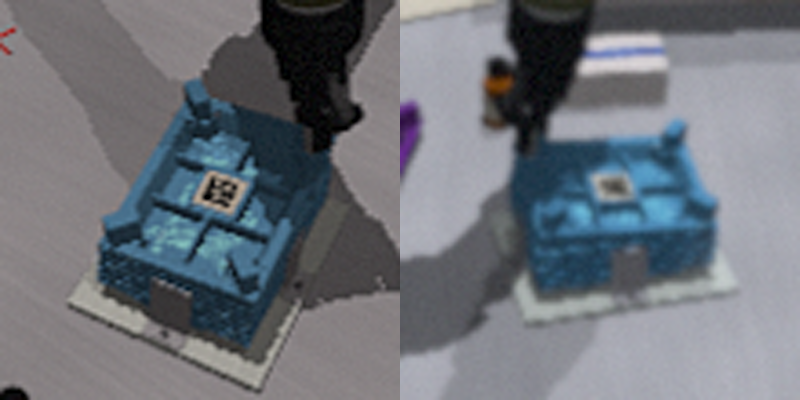

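send_rows(motion=[{"dp":[0.01,0,-0.066],"delta_rot":[0,0,0]},{"dp":[0.01,0,-0.066],"delta_rot":[0,0,0]},{"dp":[0.01,0,-0.066],"delta_rot":[0,0,0]},{"dp":[0.015,0,-0.099],"delta_rot":[0,0,0]},{"dp":[0.015,0,-0.099],"delta_rot":[0,0,0]},{"dp":[0.02,0,-0.13],"delta_rot":[0,0,0]},{"dp":[0.02,0,-0.13],"delta_rot":[0,0,0]},{"dp":[0.02,0,-0.13],"delta_rot":[0,0,0]}])

```text
time: 8.35
tcp_pos: [0.4331, 0.1619, 0.1523]
orientation: [[-0.809, 0.575, -0.118], [0.569, 0.818, 0.083], [0.144, 0.0, -0.99]]
wrist_force: [0.6, 0.4, -1.0]
width: 0.141
gripper_force: 78.5
```

send_rows(motion=[{"dp":[0.03,0,-0.2],"delta_rot":[0,0,0]},{"dp":[0.03,0,-0.2],"delta_rot":[0,0,0]},{"dp":[0.03,0,-0.2],"delta_rot":[0,0,0]},{"dp":[0.03,0,-0.2],"delta_rot":[0,0,0]},{"dp":[0.03,0,-0.2],"delta_rot":[0,0,0]},{"dp":[0.03,0,-0.2],"delta_rot":[0,0,0]},{"dp":[0.02,0,-0.13],"delta_rot":[0,0,0]},{"dp":[0,0,0],"delta_rot":[0,0,0]}])

```text
time: 9.35
tcp_pos: [0.433, 0.1621, 0.2328]
orientation: [[-0.809, 0.575, -0.117], [0.569, 0.818, 0.083], [0.144, 0.001, -0.99]]
wrist_force: [0.9, 0.2, -0.6]
width: 0.137
gripper_force: 78.5
```

```bash
python3 - <<'E'
from posts import *
s=arm.sense();p,R=s['tcp_pos'],s['orientation'];print(s['time'],p,s['wrist_force'],s['moment'])
for n in('scene','side'):
    c,P,hsv,m=tray(n,(.36,.66,0,.25))
    q=P[m]; print(n,np.histogram(q[:,2],bins=np.arange(.03,.28,.02))[0].tolist())
    r=q[(q[:,2]>.062)&(q[:,2]<.08)]; 
    if len(r)>20: print('lower rim',cv2.minAreaRect(r[:,:2].astype(np.float32)*1000))
    cv2.imwrite(f'pics/{n}4.png',c['image'][:,:,::-1])
a=cv2.imread('pics/scene4.png')[185:315,260:390]; b=cv2.imread('pics/side4.png')[130:250,215:335]
cv2.imwrite('pics/crop4.png',np.hstack([cv2.resize(a,(400,400),interpolation=2),cv2.resize(b,(400,400),interpolation=2)]))
E
```

```text
9.35 [0.43299628 0.16209602 0.23283133] [ 0.85885722  0.21311125 -0.62835006] [-0.05712724 -0.10108589  0.01885627]
scene [305, 1253, 261, 83, 0, 0, 0, 8, 1140, 909, 152, 6]
lower rim ((509.653076171875, 124.70684051513672), (172.8499755859375, 130.82398986816406), 9.885824203491211)
side [328, 722, 162, 15, 0, 0, 0, 22, 517, 395, 77, 4]
lower rim ((507.97869873046875, 121.84194946289062), (170.53684997558594, 136.02252197265625), 9.70267105102539)
```

View pics/crop4.png

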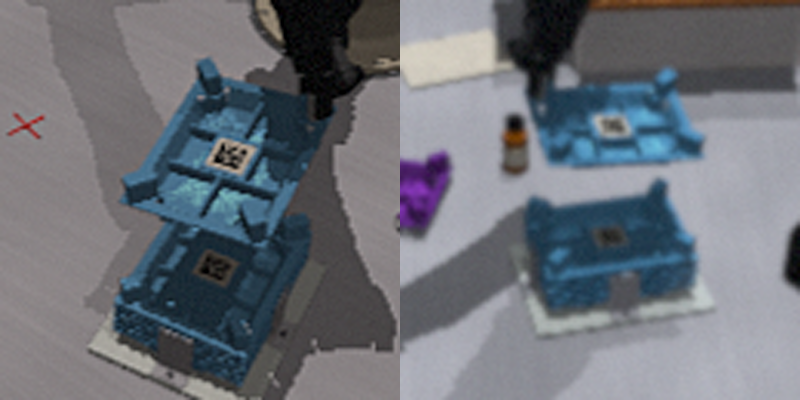

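send_rows(motion=[{"dp":[0,0,0],"delta_rot":[0,-0.1,0]},{"dp":[0,0,0],"delta_rot":[0,-0.25,0]},{"dp":[0,0,0],"delta_rot":[0,-0.25,0]},{"dp":[0,0,0],"delta_rot":[0,-0.25,0]},{"dp":[0,0,0],"delta_rot":[0,-0.25,0]},{"dp":[0,0,0],"delta_rot":[0,-0.25,0]},{"dp":[0,0,0],"delta_rot":[0,-0.1,0]},{"dp":[0,0,0],"delta_rot":[0,0,0]}])

```text
time: 10.45
tcp_pos: [0.4327, 0.1622, 0.2324]
orientation: [[-0.818, 0.575, 0.0], [0.575, 0.818, -0.0], [-0.0, -0.0, -1.0]]
wrist_force: [0.4, 1.0, -0.9]
width: 0.143
gripper_force: 78.5
```

send_rows(motion=[{"dp":[-0.1,-0.1,0],"delta_rot":[0,0,0]},{"dp":[-0.25,-0.25,0],"delta_rot":[0,0,0]},{"dp":[-0.35,-0.35,0],"delta_rot":[0,0,0]},{"dp":[-0.4,-0.4,0],"delta_rot":[0,0,0]},{"dp":[-0.4,-0.4,0],"delta_rot":[0,0,0]},{"dp":[-0.4,-0.4,0],"delta_rot":[0,0,0]},{"dp":[-0.4,-0.4,0],"delta_rot":[0,0,0]},{"dp":[-0.4,-0.4,0],"delta_rot":[0,0,0]}])

```text
time: 11.45
tcp_pos: [0.4721, -0.0657, 0.2322]
orientation: [[-0.817, 0.576, -0.0], [0.576, 0.817, 0.0], [0.0, -0.0, -1.0]]
wrist_force: [0.9, -0.1, -0.4]
width: 0.143
gripper_force: 78.5
```

send_rows(motion=[{"dp":[-0.4,-0.4,0],"delta_rot":[0,0,0]},{"dp":[-0.35,-0.35,0],"delta_rot":[0,0,0]},{"dp":[-0.25,-0.25,0],"delta_rot":[0,0,0]},{"dp":[-0.2,-0.2,0],"delta_rot":[0,0,0]},{"dp":[-0.1,-0.1,0],"delta_rot":[0,0,0]},{"dp":[0,0,0],"delta_rot":[0,0,0]},{"dp":[0,0,0],"delta_rot":[0,0,0]}])

```text
time: 12.32
tcp_pos: [0.491, -0.1715, 0.2324]
orientation: [[-0.819, 0.574, -0.0], [0.574, 0.819, 0.0], [0.0, 0.0, -1.0]]
wrist_force: [-0.3, -0.3, 0.5]
width: 0.139
gripper_force: 78.5
```

```bash
cat > chk.py <<'E'
from posts import *
s=arm.sense();p,R=s['tcp_pos'],s['orientation'];print(s['time'],p,R.round(3).tolist(),s['width'],s['joints'].round(0))
for n in('scene','side','wrist'):
    c,P,hsv,m=tray(n,(.43,.72,-.36,-.1)); b=m&(P[...,2]>.14)
    x,y,w,h=cv2.boundingRect(b.astype(np.uint8))
    sub=np.zeros_like(b);sub[y:y+h,x:x+w]=1
    lm=sub&(hsv[...,1]<70)&(hsv[...,2]>110)&(P[...,2]>.15)&(P[...,2]<.26)
    k,l,st,ce=cv2.connectedComponentsWithStats(cv2.morphologyEx(lm.astype(np.uint8),cv2.MORPH_CLOSE,np.ones((9,9),np.uint8)))
    if k>1:
        j=1+st[1:,4].argmax(); Q=P[(l==j)&lm]; print(n,'label',st[j].tolist(),np.median(Q,0).round(4))
    # post tops: highest local clusters ; plane from rim pixels by RANSAC
    q=P[b]; rng=np.random.default_rng(0); best=(0,)
    for _ in range(600):
        a=q[rng.choice(len(q),3,False)]; nv=np.cross(a[1]-a[0],a[2]-a[0]); L=np.linalg.norm(nv)
        if L<2e-3: continue
        nv/=L
        if abs(nv[2])<.9: continue
        i=abs((q-a[0])@nv)<.0015
        if i.sum()>best[0]: best=(i.sum(),i)
    r=q[best[1]]; nv=np.linalg.svd(r-r.mean(0))[2][2]; nv*=np.sign(nv[2]); print(n,'plane',best[0],len(q),r.mean(0).round(3),nv.round(3),cv2.minAreaRect(r[:,:2].astype(np.float32)*1000))
    cv2.imwrite(f'pics/{n}5.png',c['image'][:,:,::-1])
E
python3 chk.py
```

```text
12.325 [ 0.4909944  -0.17145915  0.23241424] [[-0.819, 0.574, -0.0], [0.574, 0.819, 0.0], [0.0, 0.0, -1.0]] 0.13932451417160507 [ 44.  25. -43. 116.  23.  47.  43.]
scene label [220, 189, 16, 10, 98] [ 0.5683 -0.2089  0.2256]
scene plane 263 1611 [ 0.564 -0.219  0.211] [0.002 0.    1.   ] ((564.2762451171875, -215.6694793701172), (130.18783569335938, 87.83207702636719), 8.791111946105957)
side label [301, 221, 14, 9, 96] [ 0.5686 -0.2077  0.2234]
side plane 219 1798 [ 0.568 -0.222  0.218] [-0.036  0.202  0.979] ((565.4127807617188, -220.23988342285156), (160.86158752441406, 116.81439971923828), 13.277568817138672)
wrist label [281, 369, 22, 16, 150] [ 0.5529 -0.2027  0.2247]
wrist plane 2240 7934 [ 0.501 -0.179  0.228] [ 0.    -0.001  1.   ] ((514.5056762695312, -193.89117431640625), (140.65621948242188, 101.40795135498047), 66.9500961303711)
```

send_rows(motion=[{"dp":[-0.05,-0.03,0.02],"delta_rot":[0,0,0]},{"dp":[-0.1,-0.07,0.03],"delta_rot":[0,0,0]},{"dp":[-0.1,-0.07,0.03],"delta_rot":[0,0,0]},{"dp":[-0.05,-0.03,0.02],"delta_rot":[0,0,0]},{"dp":[0,0,0],"delta_rot":[0,0,0]},{"dp":[0,0,0],"delta_rot":[0,0,0]},{"dp":[0,0,0],"delta_rot":[0,0,0]},{"dp":[0,0,0],"delta_rot":[0,0,0]}])

```text
time: 13.48
tcp_pos: [0.4989, -0.1923, 0.2265]
orientation: [[-0.818, 0.575, 0.0], [0.575, 0.818, -0.0], [-0.0, -0.0, -1.0]]
wrist_force: [-0.4, -0.1, -1.2]
width: 0.14
gripper_force: 78.5
```

```bash
python3 chk.py
```

```text
13.475 [ 0.49889934 -0.19232154  0.22645811] [[-0.818, 0.575, 0.0], [0.575, 0.818, -0.0], [-0.0, -0.0, -1.0]] 0.13974885981142188 [ 45.  27. -42. 115.  24.  47.  44.]
scene label [209, 168, 31, 31, 189] [ 0.5677 -0.2332  0.2198]
scene plane 295 1585 [ 0.586 -0.224  0.224] [ 0.005 -0.004  1.   ] ((578.4937744140625, -230.36593627929688), (170.18539428710938, 130.27581787109375), 9.613035202026367)
side label [304, 226, 14, 10, 101] [ 0.575  -0.2285  0.2174]
side plane 229 1810 [ 0.583 -0.23   0.22 ] [-0.004  0.003  1.   ] ((577.4583740234375, -229.84091186523438), (168.64410400390625, 134.62649536132812), 10.536465644836426)
wrist label [281, 369, 22, 16, 150] [ 0.5606 -0.2237  0.2186]
wrist plane 2236 7969 [ 0.509 -0.201  0.222] [ 0.004 -0.002  1.   ] ((523.1731567382812, -214.09524536132812), (143.0721893310547, 103.54716491699219), 65.5187759399414)
```

View pics/scene5.png

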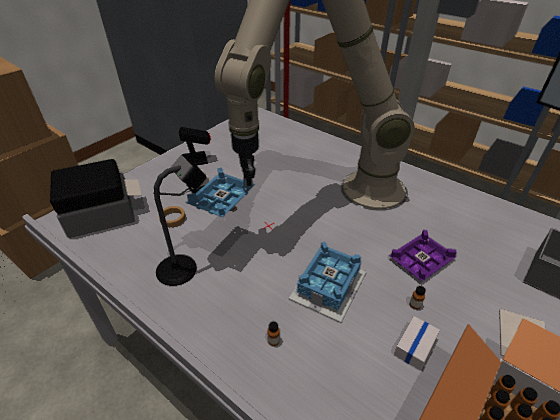

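View pics/side5.png

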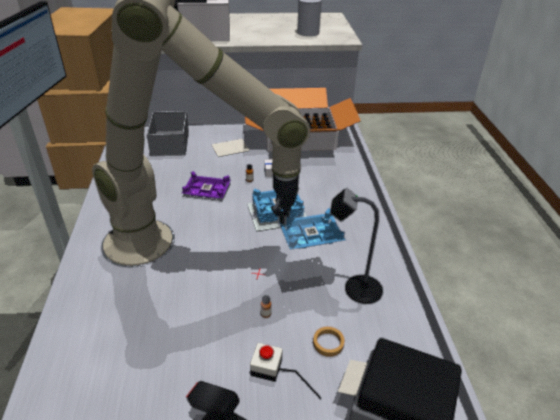

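The tray is level under the scanner, with its label at about (222, 193) in the scene view and (312, 231) in the side view. The stack, vials, box and tape roll are still in place.

```bash
python3 -c "
from bench import arm
print(arm.finish_job())"
```

```text
the job is handed in; nothing more can be done
None
```

The top tray was peeled off post d first with post b still seated, and the job was handed in holding it level and still, with its label within about 5 mm of my estimate of the scanner's reading point; the stack measured unmoved after the lift, and the final camera views show the other objects and the scanner in place.

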